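# Clamp a plane-knob blank in the red-levered toggle jig

### The job

The walnut knob blank lies loose in the jig with the red lever. Swing that latch's wire bail forward over the brass keeper so that its crossbar drops behind the hook, then fold the red lever back, past centre and fully down, so that the jaw is drawn tight against the blank.

Things in the scene. Friction and masses are not known exactly. Their poses are not given: they have to be found in the camera images.
- red_jig: Plywood jig, 262x100x12 mm (x -100 to 162), fixed to the bench; the like jig with a blue lever is idle. Origin: on the bench under the red lever's pivot (pin along y, 46 mm up); x to the keeper, z up. Along +x: fence x 12-22, 46 high, then loose walnut blank 46x34x30 and loose jaw, between rails (|y| 20-26, top 24 mm above bench).
- red_lever (a joint): Lever on the jig's pivot, 92 mm long, 20 wide; red grip = last 56 mm, 14 thick. 0 rad: open, leaning 15 deg from upright to jig +x; grows as it folds over to -x; 1.83: stop, flat, grip top 53 mm above bench. Friction holds it. With the bail hooked, the last 0.6 rad takes about 2 N at the grip; dead centre about 1.7: short of it it springs back, past it it stays.
- red_bail_bar (a point): Middle of the crossbar of the bail: U of 6 mm wire, 58 mm wide along jig y, swinging about y on the lever's cross pin, 112 mm from it (springy to +5). At lever angle q the pin is 28 mm from the pivot, at angle 1.45+q from jig +x up to z. Starts thrown back, just past upright to -x, bar about 180 mm above bench; once forward of upright it falls slowly.
- red_jaw: Loose steel jaw 70x36x22 mm (x -18 to 52), underside 12 mm above bench, axes as the jig's. On it a brass keeper 10 thick, 30 wide, top 50 mm above the underside, with a 4 mm lip to +x (lip underside at 44). Origin: underside, below the keeper's far (+x) face. The crossbar goes behind that face, under the lip. Origin at jig x 86 when tight; at most 91 at start.

How it is judged:
By the outcome, as a careful person would: the job done as asked, in the order asked, and still so for the second after the job is handed in, with the robot touching nothing.
It also fails if it takes over 40 s, if anything falls off the work surface, if the arm or the gripper's body presses on something with over 40 N, if the wrist force passes 120 N, or if a joint passes its speed limit or range.

### The arm

A 7-joint arm with a two-finger parallel gripper is mounted at the origin on the work surface. World frame = base frame: x ahead of the robot, y to its left, z up, the work surface at z = 0. Lengths are in mm, angles in rad, forces in N, time in s.
With the tool pointing down it reaches from about 400 to 850 mm from the base axis. Payload 10.4 kg.
Tool frame: the origin (TCP) lies midway between the tips of the shut fingers; the grasp point (between the pads) lies 19 mm behind it; z points along the fingers, y is the line along which they close (so a half turn about z gives the same grasp; the last joint's range is limited). The gripper opens to 85 mm and grips with 20 to 120 N. Pads are 22 mm wide; open, the fingers measure 114 mm over their backs; the gripper's body (76 mm by 85 mm) begins 54 mm behind the grasp point. The pads swing forward as they close: fully open they stand 13 mm farther back than shut.
Start: joints at [-1.197, 0.332, -0.065, 1.46, 0.022, 1.35, -0.088], TCP at [241.533, 576.468, 210.338] pointing down, gripper open.
Joint ranges: [-2.6, 2.6], [-0.5, 2.12], [-1.47, 1.34], [0.16, 2.42], [-1.27, 4.41], [0.06, 2.06], [-2.6, 2.6]. Speed limits (rad/s): [2.22, 2.22, 2.79, 2.79, 3.14, 3.14, 3.14].

### API

Orientations are given as [roll, pitch, yaw] about the fixed x, y, z axes, in that order (R = Rz(yaw) Ry(pitch) Rx(roll)).
In Python, from station import ctrl, imaging, job_done gives the robot as it stands (ctrl), with the cameras (imaging) and the job as plain functions.
- The arm moves only by the shell command python3 shift.py 'ROWS' [OPENING] [FORCE]. ROWS is a JSON list of rows, 1 to 5 of them, each of 4 numbers: dx, dy, dz in mm, then a turn about the tool's z in rad; each row shifts and turns the commanded pose from where the row before left it, along the tool's axes as they then stand; what a row does not reach is not made up. A row lasts 1/12 s, in which the tool goes at most 41.7 mm and 0.125 rad, less where a joint would pass 70% of its speed; a pose out of reach is approached as far as the arm can. OPENING is the finger opening in mm, set as the command begins (- or left out keeps the last). The fingers move at their own pace and stop on an object; FORCE is the grip in N (left out, the last holds). Time passes only in rows, so rows that do not move let the fingers close. It prints the time, the measured TCP pose, the force, the opening and the grip force at its end.
- ctrl.observe(): the state, without advancing time (a new reading comes with each control period).
- imaging.get_image(name): name is "scene" or "top" or "wrist"; returns the picture (384x512x3 uint8, blue, green, red); there is no depth.
- imaging.camera_model(name): a dict with "fovy" (degrees; the focal length in pixels is half the picture's height over the tangent of half this angle, whatever the lens; pixels are square), "cx", "cy" (the principal point, pixels), "k1" (the pictures are not rectified: a ray, as slopes to the right and down, at radius r is drawn at 1 + k1 r^2 times it, then the intrinsics apply), "R" (3x3) and "t" (3): a world point X has camera coordinates R X + t; the wrist camera has in their place "tool_from_camera" (4x4, takes a point from camera to tool coordinates, whose origin is the TCP and whose axes are the flange's). Camera axes: x right, y down, z forward; pixel columns grow to the right and rows downward; lengths in mm; the calibration is good to about 2 mm. A picture is of the moment at which its call begins: read the wrist's pose just before it. camera_model takes no time and is no camera call.
- job_done(): hands the job in; it is judged then, once.
The state is a dict: "time": time; "joint_positions": joint angles; "joint_velocities": joint speeds; "joint_torque": joint torques, N m; "position": TCP position; "ee_rot": TCP orientation; "ft_force": force on the tool from outside, world axes, zero at the start; "ft_torque": the same for the moment, N m; "gripper_width": finger opening in mm; "grip_force": force on a finger pad.
Only numpy, scipy, OpenCV 4.12 (cv2) and the standard library are available. Lean on these libraries where they do the work, as an engineer would, in place of code of your own. Each camera call takes 0.05 s, during which the arm holds its last target. There are 200 camera calls.

## Working session

There is one attempt and no reset: what is moved stays moved. The work goes in short steps, Python scripts to look and compute and a shell command to move; the robot and the scene stay as the last step left them, time stands still between calls to the robot, and variables do not carry over. Pictures are saved under pics/ and viewed, at most 10 in all, crops included, and the job is handed in when it is done.

```bash
ls; mkdir -p pics
python3 - <<'E'
from station import ctrl, imaging, job_done
import cv2
s=ctrl.observe();print(s['time'],s['position'],s['ee_rot'])
for n in('top','scene'):
    cv2.imwrite(f'pics/{n}0.png',imaging.get_image(n)); m=imaging.camera_model(n); print(n,m)
print(imaging.camera_model('wrist'))
E
```

```text
pics
shift.py
station.py
0.0 [241.35845898 576.07739217 209.52838262] [-3.14019523e+00  1.83069453e-05  2.74481684e+00]
top {'fovy': 55.539572524297235, 'cx': 252.8466896392342, 'cy': 191.80323908054015, 'k1': -0.11692680333578681, 'R': array([[ 0.00542251, -0.99998386,  0.00169603],
       [-0.99663424, -0.00554306, -0.08178921],
       [ 0.0817973 , -0.00124682, -0.99664821]]), 't': array([6.28890002e-01, 5.95809514e+02, 6.97787357e+02])}
scene {'fovy': 51.24809862029738, 'cx': 251.5824991989434, 'cy': 196.1174109644179, 'k1': -0.09750746571823479, 'R': array([[ 0.73934576,  0.67331639, -0.00358911],
       [ 0.55132667, -0.60843581, -0.57082814],
       [-0.38653169,  0.4200606 , -0.82106172]]), 't': array([-417.68858654, -286.72702868, 1105.08541867])}
{'fovy': 64.62599786574731, 'cx': 253.41479441691558, 'cy': 191.53047517650793, 'k1': -0.04648192150106219, 'tool_from_camera': array([[ 3.04833407e-04, -9.62658326e-01, -2.70719144e-01,
         6.82733560e+01],
       [ 9.99999364e-01,  5.87430313e-04, -9.62848304e-04,
        -7.33786399e-01],
       [ 1.08592257e-03, -2.70718678e-01,  9.62657892e-01,
        -1.64348996e+02],
       [ 0.00000000e+00,  0.00000000e+00,  0.00000000e+00,
         1.00000000e+00]])}
```

View pics/top0.png

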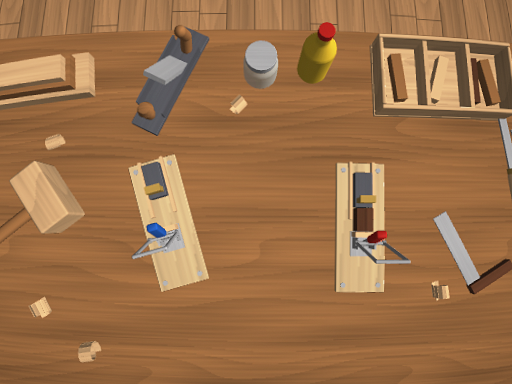

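View pics/scene0.png

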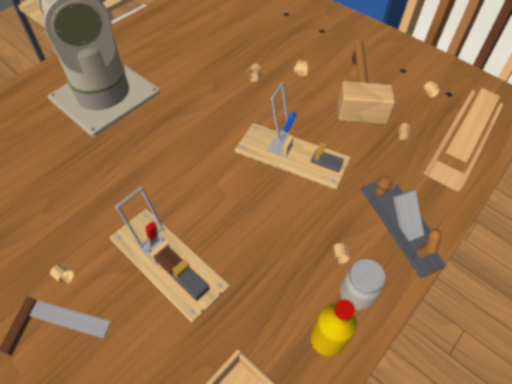

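The top view shows the red jig with corners near (336,164), (384,164), (384,292) and (337,292). The bail bar is thrown back near (385-410,262). In the scene view the jig spans (110,238) to (228,288). I'll enlarge both.

Run:
```python
import cv2,numpy as np
a=cv2.imread('pics/top0.png')[155:300,325:420];b=cv2.imread('pics/scene0.png')[180:325,105:235]
a=cv2.resize(a,None,fx=4,fy=4,interpolation=2);b=cv2.resize(b,None,fx=3.2,fy=3.2,interpolation=2)
c=np.zeros((580,a.shape[1]+b.shape[1],3),np.uint8);c[:a.shape[0],:a.shape[1]]=a;c[:b.shape[0],a.shape[1]:]=b
cv2.imwrite('pics/crop1.png',c);print(c.shape)
```

```text
(580, 796, 3)
```

View pics/crop1.png

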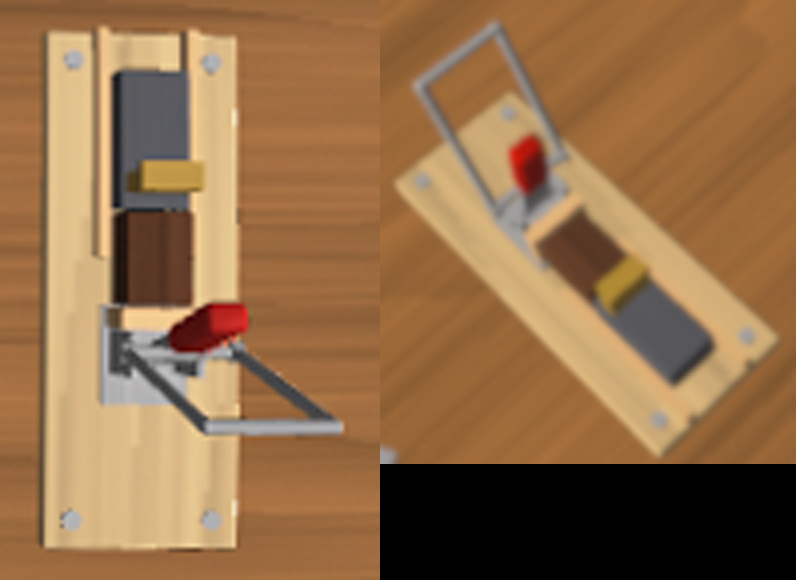

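```bash
cat > h.py <<'E'
import numpy as np
from scipy.optimize import least_squares
from scipy.spatial.transform import Rotation as Ro
from station import ctrl, imaging, job_done
def proj(m,X,R=None,t=None):
    R=m['R'] if R is None else R;t=m['t'] if t is None else t
    c=np.atleast_2d(X)@R.T+t;s=c[:,:2]/c[:,2:];r2=(s**2).sum(1,keepdims=True)
    return s*(1+m['k1']*r2)*192/np.tan(np.radians(m['fovy']/2))+[m['cx'],m['cy']]
def wristRt(m,s):
    T=np.eye(4);T[:3,:3]=Ro.from_euler('xyz',s['ee_rot']).as_matrix();T[:3,3]=s['position']
    C=np.linalg.inv(T@m['tool_from_camera']);return C[:3,:3],C[:3,3]
def tri(obs): # list of (m,R,t,uv)
    f=lambda X:np.concatenate([proj(m,X,R,t)[0]-uv for m,R,t,uv in obs])
    r=least_squares(f,[500,-200,50]);return r.x,r.fun
def J2W(p,X): # p=x,y,yaw
    return np.atleast_2d(X)@Ro.from_euler('z',p[2]).as_matrix().T+[p[0],p[1],0]
E
python3 - <<'E'
from h import *
a,b=imaging.camera_model('top'),imaging.camera_model('scene')
L=np.array([[162,50,12],[162,-50,12],[-100,-50,12],[-100,50,12]],float)
T=np.array([[47,32],[237,36],[238,548],[42,547]])/4+[325,155]
S=(np.array([[778,338],[660,455],[395,183],[510,93]])-[380,0])/3.2+[105,180]
for obs in [[(a,T)],[(b,S)],[(a,T),(b,S)]]:
    r=least_squares(lambda p:np.concatenate([(proj(m,J2W(p,L))-o).ravel() for m,o in obs]),[500,-200,0]);print(r.x,r.fun.round(1))
p=r.x
bt=np.array([[207,427],[341,426]])/4+[325,155]; bs=(np.array([[498,25],[415,85]])-[380,0])/3.2+[105,180]
for u,v in zip(bt,bs):
    X,e=tri([(a,None,None,u),(b,None,None,v)]);print(X,e,J2W([0,0,-p[2]],X-[p[0],p[1],0]))
# keeper far edge
for x in(86,91,88): print(x,(proj(a,J2W(p,[[x+4,15,62],[x+4,-15,62],[x-10,15,62]]))-[325,155])*4,(proj(b,J2W(p,[[x+4,15,62],[x+4,-15,62]]))-[105,180])*3.2+[380,0])
E
```

```text
[ 4.95232845e+02 -2.14544557e+02 -1.55907414e-02] [-0.1 -0.6  0.1 -0.3 -0.2  0.3  0.2  0.5]
[ 4.99127964e+02 -2.14833162e+02 -1.35640815e-02] [ 1.   0.  -0.3  0.5 -1.   0.   0.1 -0.9]
[ 4.97020072e+02 -2.14606546e+02 -1.48480057e-02] [-0.1 -1.4  0.  -1.1 -0.1 -0.6  0.3 -0.4  0.3 -0.7 -1.1 -0.3 -1.4 -0.7
 -0.3 -1.6]
[ 475.98907803 -187.52355883  183.04900263] [-0.57911599 -0.55753624 -0.90417637 -0.13071498] [[-21.43078923  26.76774456 183.04900263]]
[ 475.21935124 -241.92610247  183.80004342] [-0.2342596  -0.21943235 -0.34613198 -0.06200913] [[-21.39269157 -27.6402308  183.80004342]]
86 [[143.45302866 161.12459976]
 [205.06215807 162.36092062]
 [143.53380767 190.61496074]] [[644.84108435 264.13344469]
 [606.04778229 298.66160771]]
91 [[143.41393298 150.6147019 ]
 [204.98830642 151.88530858]
 [143.50982915 180.07240824]] [[650.57193568 269.51558177]
 [611.75923338 304.21828793]]
88 [[143.43803481 156.91917935]
 [205.0333523  158.16923144]
 [143.52486778 186.39660549]] [[647.12960505 266.28307401]
 [608.32845353 300.88092381]]
```

Both views agree on the jig: origin at about (497,-214.6), yaw -0.015, bail bar at jig x -21, z 183, and keeper face at about x 86-88. I'll rise, align the tool with the jig, shut the fingers and cross over.

```bash
python3 shift.py '[[0,0,-23,-0.0955],[0,0,-23,-0.0955],[0,0,-23,-0.0955],[0,0,-23,-0.0955]]' 0 40
python3 shift.py '[[-20,-36,0,0],[-20,-36,0,0],[-20,-36,0,0],[-20,-36,0,0],[-20,-36,0,0]]'
python3 shift.py '[[-16,-38,0,0],[-16,-38,0,0],[-16,-38,0,0],[-16,-38,0,0],[-16,-38,0,0]]'
```

```text
time: 0.43
position: [241.4, 576.2, 303.0]
ee_rot: [-3.141, -0.0, 3.132]
ft_force: [1.3, 0.0, -0.1]
gripper_width: 39.1
grip_force: 0.0
time: 0.85
position: [339.3, 393.0, 302.0]
ee_rot: [-3.141, -0.0, 3.127]
ft_force: [1.2, 0.9, 0.1]
gripper_width: 0.2
grip_force: 0.0
time: 1.27
position: [416.2, 201.7, 302.2]
ee_rot: [3.141, -0.0, 3.127]
ft_force: [2.4, 0.8, 1.2]
gripper_width: 0.1
grip_force: 0.0
```

```bash
python3 shift.py '[[0,-41,0,0],[0,-41,0,0],[0,-41,0,0],[0,-41,0,0],[0,-41,0,0]]'
python3 shift.py '[[0,-41,0,0],[0,-41,0,0],[0,-41,0,0],[0,-41,0,0],[0,-41,0,0]]'
python3 - <<'E'
from h import *
import cv2
s=ctrl.observe();print(s['position'],s['ee_rot'],s['joint_positions'])
w=imaging.get_image('wrist');cv2.imwrite('pics/w1.png',w)
m=imaging.camera_model('wrist');R,t=wristRt(m,s);p=[497,-214.6,-.015]
print(proj(m,J2W(p,[[-21.4,27,183.4],[-21.4,-27,183.4],[90,15,62],[90,-15,62],[-100,50,12],[-100,-50,12],[162,50,12],[162,-50,12]]),R,t).round(1))
E
```

```text
time: 1.68
position: [412.3, -3.2, 302.1]
ee_rot: [3.141, -0.0, 3.127]
ft_force: [1.9, 0.2, 0.9]
gripper_width: 0.3
grip_force: 0.0
time: 2.1
position: [409.2, -208.2, 302.3]
ee_rot: [3.141, 0.001, 3.127]
ft_force: [1.0, 0.6, 0.1]
gripper_width: -0.0
grip_force: 0.0
[ 409.16349811 -208.18247705  302.27110235] [3.14111365e+00 5.42455123e-04 3.12680046e+00] [-0.43933537 -0.15611995  0.73472824  1.75380924  0.10405022  1.50401775
  1.83838694]
[[275.8 243.9]
 [222.9 243.9]
 [260.6 276.2]
 [240.8 276.2]
 [284.2 145.6]
 [217.3 145.6]
 [279.8 297.3]
 [222.3 297.2]]
```

View pics/w1.png

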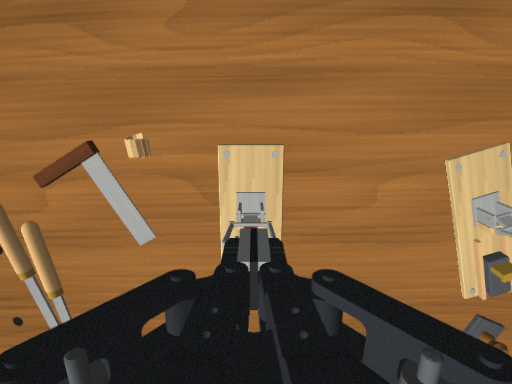

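The wrist view confirms the fit: the jig's rear corners are at (219,145) and (283,145), against predicted (217,146) and (284,146). The bail legs lead to the bar near row 243, behind the fingers. Next I'll lower behind the bar and push it forward.

```bash
python3 shift.py '[[0,-2,35,0],[0,-2,35,0],[0,-2,35,0],[0,0,35,0],[0,0,0,0]]'
python3 shift.py '[[-10,0,0,0],[-10,0,0,0],[-10,0,0,0],[-10,0,0,0],[-10,0,0,0]]'
python3 shift.py '[[-10,0,0,0],[-10,0,0,0],[-8,0,0,0],[-8,0,0,0],[-8,0,0,0]]'
python3 - <<'E'
from h import *
import cv2
a=imaging.get_image('scene');b=imaging.get_image('top')
a=cv2.resize(a[150:330,80:260],None,fx=2.2,fy=2.2);b=cv2.resize(b[140:320,310:490],None,fx=2.2,fy=2.2)
cv2.imwrite('pics/c2.png',np.hstack([a,b]))
E
```

```text
time: 2.57
position: [406.2, -210.8, 156.9]
ee_rot: [3.14, -0.009, 3.127]
ft_force: [-1.0, 1.6, -0.5]
gripper_width: 0.2
grip_force: 0.0
time: 2.98
position: [461.1, -212.6, 164.1]
ee_rot: [3.141, 0.001, 3.127]
ft_force: [0.3, -0.2, -0.1]
gripper_width: -0.2
grip_force: 0.0
time: 3.4
position: [504.8, -213.2, 163.3]
ee_rot: [3.141, 0.001, 3.127]
ft_force: [-0.2, -0.3, 0.4]
gripper_width: -0.4
grip_force: 0.0
```

View pics/c2.png

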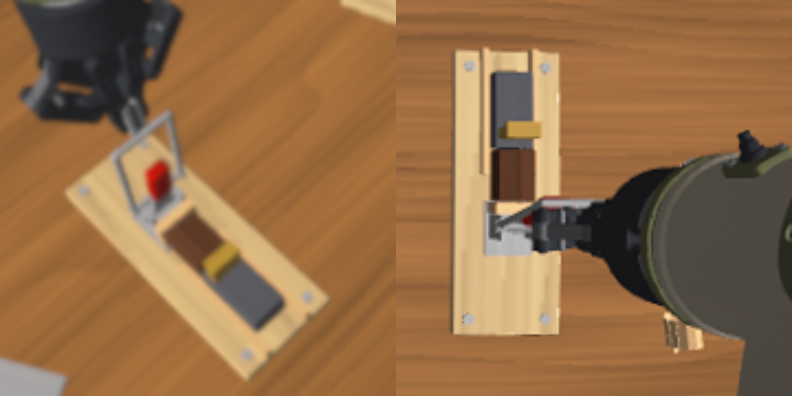

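The fingers are pushing the bail's bar, scene crop (117,158) to (172,112), and it is now just forward of upright. I'll push a little more and let it fall.

```bash
python3 shift.py '[[-8,0,0,0],[-8,0,0,0],[-8,0,0,0],[0,0,0,0],[0,0,0,0]]'
python3 shift.py '[[25,0,-10,0],[0,0,0,0],[0,0,0,0],[0,0,0,0],[0,0,0,0]]'
python3 shift.py '[[0,0,0,0],[0,0,0,0],[0,0,0,0],[0,0,0,0],[0,0,0,0]]'
python3 - <<'E'
from h import *
import cv2
a=imaging.get_image('scene');b=imaging.get_image('top')
cv2.imwrite('pics/s3.png',a);cv2.imwrite('pics/t3.png',b)
a=cv2.resize(a[200:330,100:240],None,fx=2.8,fy=2.8,interpolation=2);b=cv2.resize(b[150:280,320:460],None,fx=2.8,fy=2.8,interpolation=2)
cv2.imwrite('pics/c3.png',np.hstack([a,b]))
E
```

```text
time: 3.92
position: [528.0, -213.9, 162.0]
ee_rot: [-3.141, -0.001, 3.127]
ft_force: [-0.2, -0.1, -0.0]
gripper_width: 0.1
grip_force: 0.0
time: 4.33
position: [503.2, -213.2, 172.2]
ee_rot: [3.141, 0.0, 3.127]
ft_force: [1.1, 0.1, 0.4]
gripper_width: -0.2
grip_force: 0.0
time: 4.75
position: [502.9, -213.5, 172.2]
ee_rot: [-3.142, -0.0, 3.127]
ft_force: [-0.7, 0.4, -0.8]
gripper_width: 0.1
grip_force: 0.0
```

View pics/c3.png

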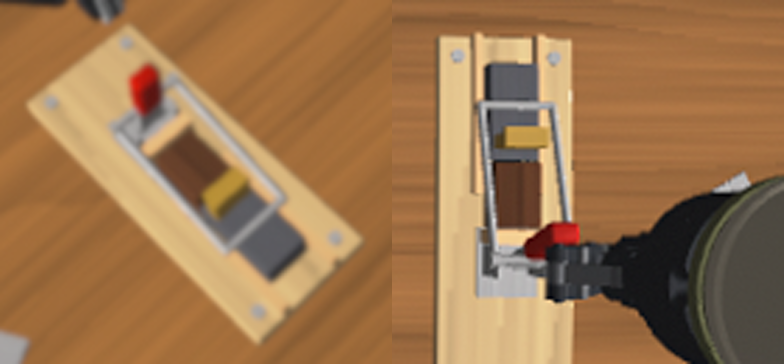

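The bail has dropped forward, with the bar beyond the brass keeper: top crop (480,105) to (554,104), scene crop (228,248) to (282,200). I'll measure its height.

```bash
python3 - <<'E'
from h import *
a,b=imaging.camera_model('top'),imaging.camera_model('scene');p=[497,-214.6,-.015]
for u,v in [((480,105),(282,200)),((554,104),(228,248))]:
    u=(np.array(u)-[392,0])/2.8+[320,150];v=np.array(v)/2.8+[100,200]
    X,e=tri([(a,None,None,u),(b,None,None,v)]);print(J2W([0,0,-p[2]],X-[p[0],p[1],0]),e.round(1))
E
python3 shift.py '[[0,0,0,0],[0,0,0,0],[0,0,0,0]]'
python3 - <<'E'
from h import *
import cv2
a=imaging.get_image('scene');print(np.abs(a[260:310,170:220].astype(int)-cv2.imread('pics/s3.png')[260:310,170:220]).max())
E
```

```text
[[108.02628961  25.70337417  32.25300626]] [-0.3 -0.3 -0.4 -0. ]
[[109.72574349 -24.75443786  39.67457926]] [-0.6 -0.6 -0.8 -0. ]
time: 5.1
position: [502.8, -213.5, 172.3]
ee_rot: [3.141, -0.0, 3.127]
ft_force: [-0.9, 0.1, -0.6]
gripper_width: 0.3
grip_force: 0.0
2
```

The bar is at rest at jig x 109, z ~37, on the jaw behind the keeper lip. Next I'll go to the lever's +x side.

```bash
python3 shift.py '[[-25,-1,0,0],[-25,0,0,0],[0,0,20,0],[0,0,20,0],[0,0,20,0]]'
python3 shift.py '[[10,0,0,0],[10,0,0,0],[10,0,0,0],[10,0,0,0],[10,0,0,0]]'
python3 shift.py '[[10,0,0,0],[8,0,3,0],[8,0,4,0],[6,0,5,0],[0,0,0,0]]'
```

```text
time: 5.57
position: [553.2, -215.3, 111.4]
ee_rot: [-3.141, 0.0, 3.127]
ft_force: [1.1, 0.4, -0.6]
gripper_width: 0.3
grip_force: 0.0
time: 5.98
position: [503.9, -214.4, 113.6]
ee_rot: [-3.142, 0.003, 3.128]
ft_force: [0.8, -0.1, 0.5]
gripper_width: -0.1
grip_force: 0.4
time: 6.4
position: [469.0, -213.8, 99.0]
ee_rot: [3.141, -0.002, 3.126]
ft_force: [-1.1, 0.2, -0.3]
gripper_width: 0.0
grip_force: 0.0
```

Run:
```python
from h import *
import cv2
a=imaging.get_image('scene');b=imaging.get_image('top')
a=cv2.resize(a[200:330,100:240],None,fx=2.8,fy=2.8,interpolation=2);b=cv2.resize(b[150:280,320:460],None,fx=2.8,fy=2.8,interpolation=2)
cv2.imwrite('pics/c4.png',np.hstack([a,b]))
```

```text
(no output)
```

View pics/c4.png

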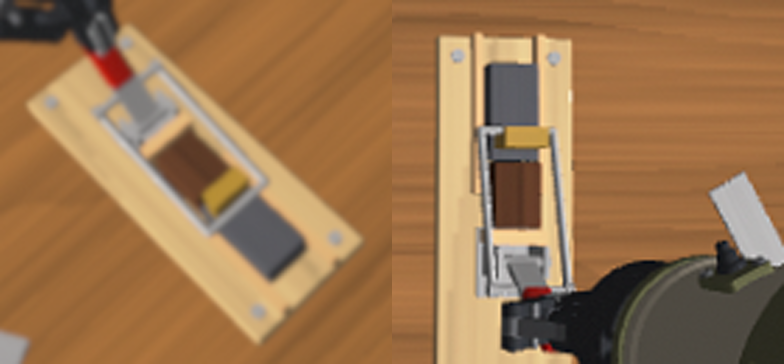

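The lever is folding (red grip under the fingers, scene crop (113,68)). The bar lies right at the keeper's far face under the lip, top crop (480,130) to (553,130). I'll carry on along the arc.

```bash
python3 shift.py '[[9,0,6,0],[9,0,6,0],[4,0,6,0],[3,0,6,0],[3,0,6,0]]'
python3 shift.py '[[2,0,6,0],[1,0,6,0],[1,0,5,0],[0,0,4,0],[0,0,0,0]]'
```

```text
time: 6.92
position: [443.2, -213.6, 70.0]
ee_rot: [-3.141, 0.0, 3.127]
ft_force: [-0.1, 0.2, 1.7]
gripper_width: -0.3
grip_force: 0.8
time: 7.33
position: [438.4, -213.3, 48.3]
ee_rot: [3.141, -0.001, 3.127]
ft_force: [0.7, 0.0, 0.4]
gripper_width: -0.3
grip_force: 0.0
```

```bash
python3 shift.py '[[0,0,-30,0],[0,0,-40,0],[20,0,-40,0],[40,0,0,0],[0,0,0,0]]'
python3 - <<'E'
from h import *
import cv2
a=imaging.get_image('scene');b=imaging.get_image('wrist')
a=cv2.resize(a[190:330,90:240],None,fx=2.8,fy=2.8,interpolation=2);b=cv2.resize(b[110:300,180:340],None,fx=2.06,fy=2.06,interpolation=2)
cv2.imwrite('pics/c5.png',np.hstack([a,b[:392]]));
s=ctrl.observe();m=imaging.camera_model('wrist');R,t=wristRt(m,s);p=[497,-214.6,-.015]
print(s['position'],a.shape,(proj(m,J2W(p,[[-92,10,53],[-92,-10,53]]),R,t)-[180,110])*2.06+[420,0],proj(imaging.camera_model('scene'),J2W(p,[[-92,10,53],[-92,-10,53]]))*2.8-np.array([90,190])*2.8)
E
```

```text
time: 7.75
position: [378.6, -213.8, 159.1]
ee_rot: [3.136, 0.007, 3.123]
ft_force: [-0.2, 0.4, -1.8]
gripper_width: -0.0
grip_force: 0.0Traceback (most recent call last):
  File "<stdin>", line 5, in <module>
    return _nx.concatenate(arrs, 1, dtype=dtype, casting=casting)
           ~~~~~~~~~~~~~~~^^^^^^^^^^^^^^^^^^^^^^^^^^^^^^^^^^^^^^^
ValueError: all the input array dimensions except for the concatenation axis must match exactly, but along dimension 0, the array at index 0 has size 392 and the array at index 1 has size 391
```

Run:
```python
from h import *
import cv2
a=imaging.get_image('scene');b=imaging.get_image('top')
a=cv2.resize(a[190:330,90:230],(396,396),interpolation=2);b=cv2.resize(b[160:300,320:460],(396,396),interpolation=2)
cv2.imwrite('pics/c5.png',np.hstack([a,b]));p=[497,-214.6,-.015];k=396/140
L=J2W(p,[[-92,10,53],[-92,-10,53],[-36,0,53]])
print((proj(imaging.camera_model('top'),L)-[320,160])*k+[396,0],(proj(imaging.camera_model('scene'),L)-[90,190])*k)
```

```text
[[513.2334024  371.3150499 ]
 [542.26243457 371.28248012]
 [528.83617029 287.852843  ]] [[107.92067707  58.40918905]
 [ 85.95789312  75.33725161]
 [144.04857035 112.72379937]]
```

View pics/c5.png

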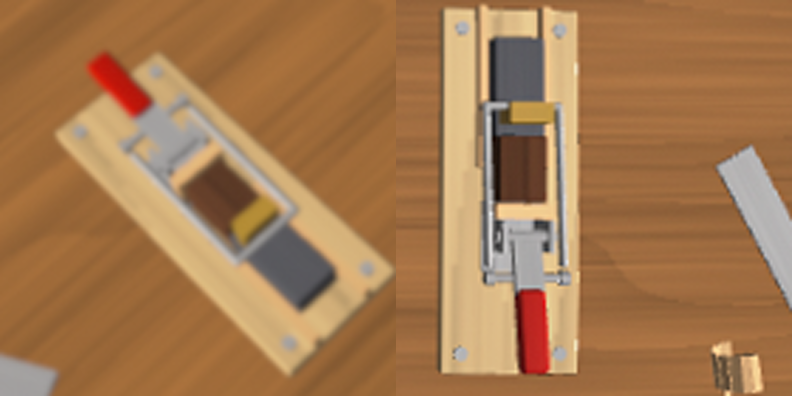

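The bar is behind the keeper and the lever is nearly flat, tip at scene crop (98,60) and top crop (535,371). It appears slightly above the flat prediction, so I'll fit the angle from the red silhouette in both views.

```bash
cat > q.py <<'E'
from h import *
import cv2
p=[497,-214.6,-.015]
def box(q):
    f=1.309+q;u=np.array([np.cos(f),0,np.sin(f)]);n=np.array([np.sin(f),0,-np.cos(f)])
    return J2W(p,[[0,0,46]+r*u+k*n+[0,y,0] for r in(36,92) for k in(-7,7) for y in(-10,10)])
for nm in('top','scene'):
    im=imaging.get_image(nm);m=imaging.camera_model(nm);h=cv2.cvtColor(im,cv2.COLOR_BGR2HSV)
    mk=((h[...,1]>170)&((h[...,0]<6)|(h[...,0]>174))&(h[...,2]>70)).astype(np.uint8)
    c=proj(m,box(1.8)).mean(0).astype(int);z=np.zeros_like(mk);z[c[1]-40:c[1]+40,c[0]-40:c[0]+40]=1;mk*=z
    K=8;M=cv2.resize(mk[c[1]-40:c[1]+40,c[0]-40:c[0]+40],None,fx=K,fy=K,interpolation=0)
    res=[]
    for q in np.arange(1.2,1.9,.02):
        best=(0,)
        P0=(proj(m,box(q))-c+40.5)*K
        for dx in range(-16,17,4):
            for dy in range(-16,17,4):
                R=np.zeros_like(M);cv2.fillConvexPoly(R,cv2.convexHull((P0+[dx,dy]).astype(np.int32)),1)
                best=max(best,((R&M).sum()/(R|M).sum(),dx/K,dy/K))
        R=np.zeros_like(M);cv2.fillConvexPoly(R,cv2.convexHull(P0.astype(np.int32)),1)
        res.append((round((R&M).sum()/(R|M).sum(),3),round(q,2),*np.round(best,3)))
    print(nm,mk.sum(),sorted(res)[-4:],'\n free',[tuple(map(float,r)) for r in sorted(res,key=lambda r:r[2])[-4:]])
E
python3 q.py
```

```text
top 296 [(np.float64(0.766), np.float64(1.64), np.float64(0.766), np.float64(0.5), np.float64(1.5)), (np.float64(0.769), np.float64(1.66), np.float64(0.769), np.float64(0.5), np.float64(1.0)), (np.float64(0.77), np.float64(1.68), np.float64(0.77), np.float64(0.5), np.float64(1.0)), (np.float64(0.77), np.float64(1.7), np.float64(0.771), np.float64(1.0), np.float64(1.0))] 
 free [(0.685, 1.8, 0.779, 1.5, 1.0), (0.659, 1.82, 0.78, 1.5, 1.5), (0.605, 1.86, 0.783, 2.0, 1.5), (0.629, 1.84, 0.784, 2.0, 1.0)]
scene 213 [(np.float64(0.665), np.float64(1.62), np.float64(0.665), np.float64(0.5), np.float64(0.0)), (np.float64(0.671), np.float64(1.66), np.float64(0.671), np.float64(0.5), np.float64(-0.5)), (np.float64(0.673), np.float64(1.7), np.float64(0.679), np.float64(0.0), np.float64(-1.0)), (np.float64(0.674), np.float64(1.68), np.float64(0.676), np.float64(0.0), np.float64(-0.5))] 
 free [(0.57, 1.82, 0.69, -1.0, -2.0), (0.637, 1.76, 0.691, -0.5, -2.0), (0.613, 1.78, 0.696, -1.0, -2.0), (0.593, 1.8, 0.699, -1.0, -2.0)]
```

```bash
python3 shift.py '[[-22,0,30,0],[-22,0,30,0],[0,0,30,0],[0,0,0,0]]'
python3 shift.py '[[0,0,4,0],[0,0,4,0],[0,0,0,0]]'
python3 shift.py '[[0,0,4,0],[0,0,0,0]]'
python3 shift.py '[[0,0,4,0],[0,0,0,0]]'
```

```text
time: 8.38
position: [422.6, -212.4, 62.0]
ee_rot: [-3.139, -0.011, 3.128]
ft_force: [-1.1, 0.1, -0.5]
gripper_width: 0.1
grip_force: 0.0
time: 8.63
position: [425.4, -213.5, 60.0]
ee_rot: [3.141, 0.001, 3.126]
ft_force: [0.5, 0.3, 0.5]
gripper_width: -0.1
grip_force: 0.0
time: 8.8
position: [425.5, -213.1, 55.9]
ee_rot: [3.141, 0.001, 3.127]
ft_force: [0.1, -0.1, -0.3]
gripper_width: 0.2
grip_force: 0.0
time: 8.97
position: [425.2, -213.0, 51.4]
ee_rot: [3.141, 0.0, 3.127]
ft_force: [-0.2, 0.1, -0.2]
gripper_width: 0.2
grip_force: 0.0
```

```bash
python3 shift.py '[[0,0,2,0],[0,0,0,0]]'
python3 shift.py '[[0,0,2,0],[0,0,0,0]]'
python3 shift.py '[[0,0,2,0],[0,0,0,0]]'
python3 q.py
```

```text
time: 9.13
position: [425.1, -213.1, 49.3]
ee_rot: [3.141, -0.0, 3.127]
ft_force: [-0.9, 0.3, 0.6]
gripper_width: -0.1
grip_force: 0.0
time: 9.3
position: [425.1, -213.1, 47.2]
ee_rot: [3.141, -0.0, 3.127]
ft_force: [0.3, -0.2, -0.4]
gripper_width: -0.1
grip_force: 0.0
time: 9.47
position: [425.0, -213.1, 45.1]
ee_rot: [3.141, -0.001, 3.127]
ft_force: [-0.2, -0.3, 0.0]
gripper_width: 0.2
grip_force: 0.0
top 141 [(np.float64(0.372), np.float64(1.82), np.float64(0.372), np.float64(0.5), np.float64(1.5)), (np.float64(0.373), np.float64(1.84), np.float64(0.373), np.float64(1.0), np.float64(0.0)), (np.float64(0.373), np.float64(1.86), np.float64(0.373), np.float64(1.0), np.float64(1.5)), (np.float64(0.375), np.float64(1.88), np.float64(0.375), np.float64(1.0), np.float64(1.5))] 
 free [(0.372, 1.82, 0.372, 0.5, 1.5), (0.373, 1.84, 0.373, 1.0, 0.0), (0.373, 1.86, 0.373, 1.0, 1.5), (0.375, 1.88, 0.375, 1.0, 1.5)]
scene 129 [(np.float64(0.427), np.float64(1.82), np.float64(0.427), np.float64(2.0), np.float64(2.0)), (np.float64(0.433), np.float64(1.84), np.float64(0.433), np.float64(2.0), np.float64(2.0)), (np.float64(0.434), np.float64(1.86), np.float64(0.434), np.float64(2.0), np.float64(2.0)), (np.float64(0.441), np.float64(1.88), np.float64(0.441), np.float64(2.0), np.float64(1.0))] 
 free [(0.427, 1.82, 0.427, 2.0, 2.0), (0.433, 1.84, 0.433, 2.0, 2.0), (0.434, 1.86, 0.434, 2.0, 2.0), (0.441, 1.88, 0.441, 2.0, 1.0)]
```

Run:
```python
from h import *
import cv2
a=imaging.get_image('scene');b=imaging.get_image('top')
a=cv2.resize(a[185:285,90:190],(398,398),interpolation=2);b=cv2.resize(b[220:320,335:435],(398,398),interpolation=2)
w=imaging.get_image('wrist');w=cv2.resize(w[60:300,153:353],(160,192));
o=np.zeros((590,796,3),np.uint8);o[:398]=np.hstack([a,b]);o[398:590,:160]=w;cv2.imwrite('pics/c6.png',o)
s=ctrl.observe()['position'];X=[s,s+[0,0,10]]
print(s,(proj(imaging.camera_model('scene'),X)-[90,185])*3.98,(proj(imaging.camera_model('top'),X)-[335,220])*3.98+[398,0])
```

```text
[ 425.18382601 -213.22072257   45.46999345] [[163.97919588 144.05043414]
 [159.08033122 133.87466739]] [[518.92454609 238.91864238]
 [525.32399725 242.18952145]]
```

View pics/c6.png

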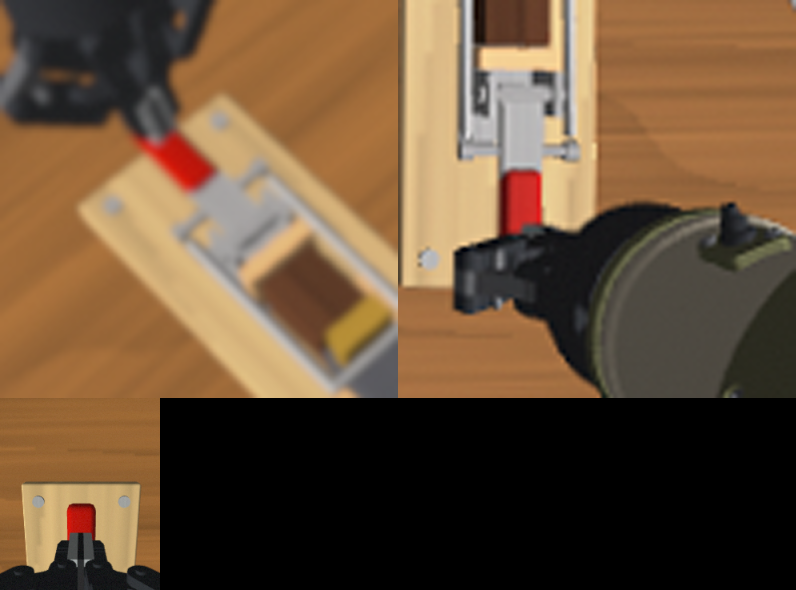

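The fingers stand over the red grip (scene crop tip at (160,140)), with no force yet. I'll keep lowering gently until the stop is felt.

```bash
python3 shift.py '[[0,0,2,0],[0,0,0,0]]'
python3 shift.py '[[0,0,2,0],[0,0,0,0]]'
python3 shift.py '[[0,0,2,0],[0,0,0,0]]'
```

```text
time: 9.88
position: [425.1, -213.1, 43.2]
ee_rot: [3.141, -0.0, 3.127]
ft_force: [0.1, -0.1, 0.1]
gripper_width: 0.3
grip_force: 0.0
time: 10.05
position: [425.0, -213.1, 41.1]
ee_rot: [3.141, -0.001, 3.127]
ft_force: [0.6, -0.2, 0.7]
gripper_width: -0.0
grip_force: 0.0
time: 10.22
position: [425.0, -213.1, 39.1]
ee_rot: [3.141, -0.001, 3.127]
ft_force: [0.2, 0.5, -0.4]
gripper_width: -0.2
grip_force: 0.0
```

Run:
```python
from h import *
import cv2
p=[497,-214.6,-.015]
s=ctrl.observe();w=imaging.get_image('wrist');cv2.imwrite('pics/w7.png',w);m=imaging.camera_model('wrist');R,t=wristRt(m,s)
h=cv2.cvtColor(w,cv2.COLOR_BGR2HSV);mk=(h[...,1]>150)&((h[...,0]<7)|(h[...,0]>173))&(h[...,2]>60)
mk[:, :200]=0;mk[:,310:]=0
for r in range(150,260,4):
    c=np.flatnonzero(mk[r]);
    if len(c)>5:print(r,c.min(),c.max(),len(c),w[r,(c.min()+c.max())//2])
print('rows',np.flatnonzero(mk.sum(1)>5)[[0,-1]])
for q in(1.5,1.6,1.7,1.76,1.83):
    f=1.309+q;u=np.array([np.cos(f),0,np.sin(f)]);n=np.array([np.sin(f),0,-np.cos(f)])
    print(q,proj(m,J2W(p,[[0,0,46]+92*u+k*n+[0,y,0] for k in(7,-7) for y in(10,-10)]),R,t).round(1).tolist())
print('tcp',proj(m,s['position'],R,t),'jig',proj(m,J2W(p,[[-100,50,12],[-100,-50,12]]),R,t))
g=cv2.cvtColor(w,cv2.COLOR_BGR2GRAY).astype(int)
for c in(200,300):print(np.abs(np.diff(g[120:200,c])).argmax()+120)
for r in(190,200):d=np.diff(g[r].astype(int));print(r,np.argsort(-np.abs(d))[:6],)
```

```text
198 238 270 33 [ 13  14 100]
202 237 271 35 [ 13  25 161]
206 236 272 37 [ 17  27 179]
210 236 272 37 [  7  18 181]
214 236 272 37 [ 12  19 181]
218 236 272 37 [ 12  23 182]
222 236 271 36 [ 18  25 185]
226 236 271 36 [ 18  26 184]
230 236 271 8 [20 13 17]
234 237 271 7 [17 14  8]
rows [195 237]
1.5 [[277.7, 240.3], [231.6, 240.3], [275.8, 219.5], [233.3, 219.5]]
1.6 [[276.4, 225.8], [232.7, 225.8], [274.6, 209.5], [234.4, 209.4]]
1.7 [[275.2, 214.3], [233.9, 214.3], [273.5, 202.0], [235.5, 202.0]]
1.76 [[274.5, 208.8], [234.5, 208.7], [272.8, 198.7], [236.0, 198.6]]
1.83 [[273.7, 203.4], [235.2, 203.4], [272.1, 195.7], [236.7, 195.7]]
tcp [[255.01113363 228.57549927]] jig [[331.77279438 171.95679179]
 [176.86543928 171.85412837]]
185
169
190 [206  17 178 205   1 328]
200 [271 236 178 327 270 237]
```

```bash
for i in 1 ; do python3 shift.py '[[0,0,2,0],[0,0,0,0]]'; python3 shift.py '[[0,0,2,0],[0,0,0,0]]'; done
python3 - <<'E'
from h import *
p=[497,-214.6,-.015];s=ctrl.observe();m=imaging.camera_model('wrist');R,t=wristRt(m,s)
for z in(35,45,53,58):
  for dx in(-11,0,11):
    X=s['position'].copy();X[2]=z;X[0]+=dx;print(z,dx,proj(m,[X+[0,14,0],X-[0,14,0]],R,t).round(1).tolist())
import cv2
w=imaging.get_image('wrist');print(w[190:260:3,254].tolist())
E
```

```text
time: 10.43
position: [425.0, -213.1, 37.2]
ee_rot: [3.141, -0.0, 3.127]
ft_force: [-0.2, 0.5, -0.0]
gripper_width: -0.3
grip_force: 0.0
time: 10.6
position: [425.0, -213.1, 35.2]
ee_rot: [3.141, -0.001, 3.127]
ft_force: [-0.5, 0.1, 0.6]
gripper_width: -0.0
grip_force: 0.0
35 -11 [[279.2, 210.3], [230.4, 211.0]]
35 0 [[279.0, 228.1], [231.0, 228.8]]
35 11 [[278.8, 245.4], [231.7, 246.0]]
45 -11 [[280.7, 216.4], [229.0, 217.1]]
45 0 [[280.5, 235.1], [229.7, 235.8]]
45 11 [[280.3, 253.2], [230.4, 253.8]]
53 -11 [[282.0, 221.8], [227.8, 222.5]]
53 0 [[281.8, 241.3], [228.6, 242.0]]
53 11 [[281.5, 260.1], [229.4, 260.8]]
58 -11 [[282.9, 225.4], [227.0, 226.2]]
58 0 [[282.6, 245.5], [227.8, 246.2]]
58 11 [[282.3, 264.7], [228.6, 265.4]]
[[113, 169, 201], [114, 170, 201], [113, 167, 198], [11, 8, 92], [7, 19, 128], [18, 23, 163], [7, 19, 175], [12, 19, 182], [11, 24, 185], [18, 26, 185], [14, 25, 183], [13, 26, 184], [11, 18, 182], [14, 10, 13], [17, 15, 13], [14, 5, 10], [20, 14, 18], [15, 19, 19], [8, 7, 4], [21, 26, 24], [14, 17, 12], [21, 20, 22], [24, 25, 21], [16, 16, 15]]
```

```bash
python3 shift.py '[[0,0,-30,0],[0,0,-30,0],[30,0,-40,0],[0,0,0,0],[0,0,0,0]]'
python3 - <<'E'
from h import *
import cv2
p=[497,-214.6,-.015]
s=ctrl.observe();w=imaging.get_image('wrist');cv2.imwrite('pics/w8.png',w);m=imaging.camera_model('wrist');R,t=wristRt(m,s)
h=cv2.cvtColor(w,cv2.COLOR_BGR2HSV);mk=(h[...,1]>150)&((h[...,0]<7)|(h[...,0]>173))&(h[...,2]>60)
mk[:, :200]=0;mk[:,310:]=0
for r in range(150,290,3):
    c=np.flatnonzero(mk[r]);
    if len(c)>5:print(r,c.min(),c.max(),len(c),w[r,(c.min()+c.max())//2])
for q in(1.6,1.7,1.76,1.83):
    f=1.309+q;u=np.array([np.cos(f),0,np.sin(f)]);n=np.array([np.sin(f),0,-np.cos(f)])
    print(q,proj(m,J2W(p,[[0,0,46]+r*u+k*n+[0,y,0] for r,k in((92,-7),(92,7),(36,7)) for y in(10,-10)]),R,t).round(1).tolist())
print(s['position'],proj(m,J2W(p,[[-100,50,12],[-100,-50,12]]),R,t))
b=imaging.get_image('scene');c=imaging.get_image('top')
o=np.zeros((600,800,3),np.uint8);o[:380,:420]=cv2.resize(w[130:320,150:360],(420,380),interpolation=2)
o[:380,420:800]=cv2.resize(c[170:300,325:455],(380,380),interpolation=2);o[380:600,:300]=cv2.resize(b[200:310,90:240],(300,220),interpolation=2)
cv2.imwrite('pics/c8.png',o)
E
```

```text
time: 11.07
position: [405.6, -212.1, 125.4]
ee_rot: [3.138, 0.006, 3.127]
ft_force: [0.4, 1.4, -0.5]
gripper_width: -0.0
grip_force: 0.0
189 243 262 20 [15 19 96]
192 241 263 23 [  7  21 166]
195 241 264 24 [ 22  28 188]
198 241 263 23 [  6  21 190]
201 241 263 23 [ 17  23 192]
204 241 264 24 [ 11  20 189]
207 241 263 23 [ 16  23 188]
210 241 263 23 [  6  20 189]
213 241 263 23 [ 12  23 190]
216 241 264 24 [ 10  25 190]
219 242 263 22 [ 14  20 190]
222 242 263 22 [  7  21 189]
225 242 263 22 [ 19  27 192]
228 242 261 20 [ 21  18 105]
1.6 [[265.6, 196.6], [240.3, 196.6], [266.4, 206.0], [239.6, 206.0], [264.8, 262.5], [241.0, 262.5]]
1.7 [[265.2, 192.2], [240.7, 192.2], [265.9, 199.4], [240.1, 199.4], [264.7, 259.1], [241.2, 259.1]]
1.76 [[264.9, 190.2], [240.9, 190.2], [265.6, 196.2], [240.3, 196.2], [264.6, 257.2], [241.2, 257.2]]
1.83 [[264.6, 188.4], [241.2, 188.4], [265.3, 193.0], [240.6, 193.0], [264.5, 255.2], [241.3, 255.2]]
[ 405.55116737 -212.13834758  125.35677086] [[306.34017295 172.43401058]
 [199.39048952 172.40699729]]
```

View pics/c8.png

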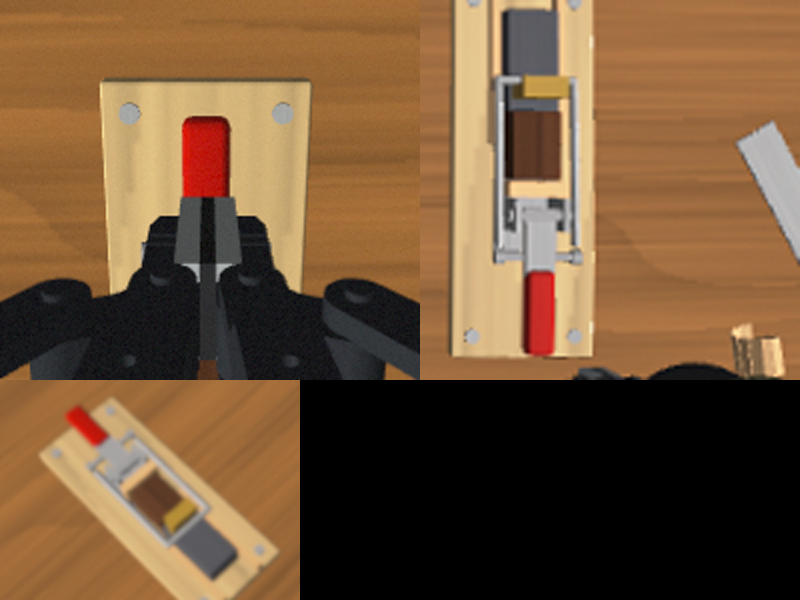

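```bash
python3 q.py; python3 shift.py '[[0,0,0,0],[0,0,0,0],[0,0,0,0],[0,0,0,0],[0,0,0,0]]'; python3 q.py|cut -c1-60
```

```text
top 281 [(np.float64(0.738), np.float64(1.78), np.float64(0.738), np.float64(0.5), np.float64(1.0)), (np.float64(0.738), np.float64(1.82), np.float64(0.74), np.float64(0.5), np.float64(1.5)), (np.float64(0.738), np.float64(1.84), np.float64(0.744), np.float64(0.5), np.float64(1.5)), (np.float64(0.74), np.float64(1.8), np.float64(0.74), np.float64(0.5), np.float64(1.0))] 
 free [(0.738, 1.82, 0.74, 0.5, 1.5), (0.738, 1.84, 0.744, 0.5, 1.5), (0.736, 1.86, 0.744, 1.0, 1.5), (0.736, 1.88, 0.748, 1.0, 1.5)]
scene 183 [(np.float64(0.606), np.float64(1.82), np.float64(0.606), np.float64(1.0), np.float64(1.0)), (np.float64(0.614), np.float64(1.84), np.float64(0.614), np.float64(1.0), np.float64(0.0)), (np.float64(0.616), np.float64(1.86), np.float64(0.616), np.float64(0.5), np.float64(0.0)), (np.float64(0.626), np.float64(1.88), np.float64(0.626), np.float64(0.5), np.float64(-0.5))] 
 free [(0.606, 1.82, 0.606, 1.0, 1.0), (0.614, 1.84, 0.614, 1.0, 0.0), (0.616, 1.86, 0.616, 0.5, 0.0), (0.626, 1.88, 0.626, 0.5, -0.5)]
time: 11.73
position: [404.5, -212.4, 123.5]
ee_rot: [3.141, -0.001, 3.127]
ft_force: [-0.6, -0.0, -0.4]
gripper_width: 0.2
grip_force: 0.0
top 281 [(np.float64(0.738), np.float64(1.78), np.float64(0.
 free [(0.738, 1.82, 0.74, 0.5, 1.5), (0.738, 1.84, 0.744, 0
scene 184 [(np.float64(0.609), np.float64(1.82), np.float64(
 free [(0.609, 1.82, 0.609, 1.0, 1.0), (0.617, 1.84, 0.617,
```

The second press clearly brought the lever from about 1.7 to about 1.83, and it holds. I never felt the stop, though, so I'll press once more until there is a reaction.

```bash
python3 shift.py '[[-20,0,30,0],[0,0,30,0],[0,0,24,0],[0,0,5,0],[0,0,0,0]]'
python3 shift.py '[[0,0,2,0],[0,0,0,0]]'
python3 shift.py '[[0,0,2,0],[0,0,0,0]]'
python3 shift.py '[[0,0,2,0],[0,0,0,0]]'
```

```text
time: 12.25
position: [422.3, -212.4, 35.1]
ee_rot: [3.141, -0.004, 3.127]
ft_force: [-0.8, 0.0, 0.5]
gripper_width: -0.0
grip_force: 0.0
time: 12.42
position: [424.5, -212.6, 35.2]
ee_rot: [3.14, 0.001, 3.127]
ft_force: [0.3, -0.1, -0.9]
gripper_width: -0.0
grip_force: 0.0
time: 12.58
position: [424.3, -212.3, 32.8]
ee_rot: [3.14, 0.001, 3.128]
ft_force: [-0.2, -0.0, 1.1]
gripper_width: -0.2
grip_force: 0.0
time: 12.75
position: [424.3, -212.5, 31.5]
ee_rot: [3.139, 0.001, 3.127]
ft_force: [-7.1, 3.3, 21.5]
gripper_width: 0.2
grip_force: 10.9
```

The stop answers with 21 N, so the lever is fully down. I'll retreat, check and hand in.

```bash
python3 shift.py '[[0,0,-30,0],[0,0,-40,0],[10,0,-40,0],[0,0,0,0],[0,0,0,0]]'
python3 - <<'E'
from h import *
import cv2
p=[497,-214.6,-.015]
s=ctrl.observe();w=imaging.get_image('wrist');m=imaging.camera_model('wrist');R,t=wristRt(m,s)
h=cv2.cvtColor(w,cv2.COLOR_BGR2HSV);mk=(h[...,1]>150)&((h[...,0]<7)|(h[...,0]>173))&(h[...,2]>60);mk[:,:200]=0;mk[:,310:]=0
print('red tip row',np.flatnonzero(mk.sum(1)>8)[0])
for q in(1.6,1.7,1.83):
    f=1.309+q;u=np.array([np.cos(f),0,np.sin(f)]);n=np.array([np.sin(f),0,-np.cos(f)])
    print(q,proj(m,J2W(p,[[0,0,46]+92*u+k*n for k in(-7,7)]),R,t).round(1).tolist())
E
python3 q.py|cut -c1-200
```

```text
time: 13.17
position: [415.3, -212.3, 142.6]
ee_rot: [3.137, 0.007, 3.128]
ft_force: [-0.8, -0.4, 0.1]
gripper_width: 0.0
grip_force: 0.0
red tip row 172
1.6 [[253.0, 179.2], [253.0, 187.3]]
1.7 [[252.9, 175.6], [253.0, 181.6]]
1.83 [[252.9, 172.7], [252.9, 176.3]]
top 281 [(np.float64(0.738), np.float64(1.78), np.float64(0.738), np.float64(0.5), np.float64(1.0)), (np.float64(0.738), np.float64(1.82), np.float64(0.74), np.float64(0.5), np.float64(1.5)), (np.floa
 free [(0.738, 1.82, 0.74, 0.5, 1.5), (0.738, 1.84, 0.744, 0.5, 1.5), (0.736, 1.86, 0.744, 1.0, 1.5), (0.736, 1.88, 0.748, 1.0, 1.5)]
scene 182 [(np.float64(0.603), np.float64(1.82), np.float64(0.603), np.float64(1.0), np.float64(1.0)), (np.float64(0.611), np.float64(1.84), np.float64(0.611), np.float64(1.0), np.float64(0.0)), (np.f
 free [(0.603, 1.82, 0.603, 1.0, 1.0), (0.611, 1.84, 0.611, 1.0, 0.0), (0.613, 1.86, 0.613, 0.5, 0.0), (0.622, 1.88, 0.622, 0.5, -0.5)]
```

The silhouettes match those before the last press, so the lever was already on its stop and is holding there.

```bash
python3 -c "
from station import ctrl, imaging, job_done
print(job_done())"
```

```text
the job is handed in; nothing more can be done
None
```

I handed the job in at about 13 s: the bail's crossbar is behind the keeper hook, the red lever is past centre and down on its stop, and the latch was holding with the arm clear (jaw tightness judged from the pictures only; no verdict was returned).

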